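# Close a bead mould and latch it

### The arm

A 6-joint arm with a two-finger parallel gripper is mounted at the origin on the work surface; the furniture and walls round the work are solid. World frame = base frame: x ahead of the robot, y to its left, z up, the work surface at z = 0. Lengths are in m, angles in rad, forces in N, time in s.
With the tool pointing down it reaches from about 0.425 to 0.95 m from the base axis. Payload 3.5 kg.
Tool frame: the origin (TCP) lies on the mounting face of the last link; the fingertips stand 173 mm ahead of it and the grasp point (between the pads) lies 155 mm ahead of it; z points along the fingers, y is the line along which they close (so a half turn about z gives the same grasp; the last joint's range is limited). The gripper opens to 85 mm and grips with 20 to 120 N. Pads are 22 mm wide; open, the fingers measure 114 mm over their backs; the gripper's body (76 mm by 85 mm) begins 54 mm behind the grasp point. The pads swing forward as they close: fully open they stand 13 mm farther back than shut.
Start: joints at [1.124, 0.286, 1.577, -0, 1.279, -0.15], TCP at [0.197, 0.645, 0.405] pointing down, gripper open.
Joint ranges: [-2.77, 2.77], [-0.9, 2.22], [0.21, 2.48], [-1.53, 4.67], [0.24, 2.81], [-2.84, 2.84]. Speed limits (rad/s): [2.79, 2.79, 3.14, 3.14, 3.14, 3.14].

### API

Orientations are given as a rotation vector (axis times angle).
In Python, from cell import robot gives the robot as it stands.
- The arm moves only by the tool servo_tool, never from a script. Its argument "motion" is a list of rows, each a list of 7 numbers: the shift along the tool's x, y, z in cm, then the turn, a rotation vector about the tool's x, y, z in degrees, then the opening, from 0 (shut) to 1 (fully open). In form: [[x, y, z, ax, ay, az, jaw], ...]. A call has 1 to 20 rows; each row shifts and turns the commanded pose from where the row before left it, along the tool's axes as they then stand; what a row does not reach is not made up. A row lasts 1/12 s, in which the tool goes at most 41.7 mm and 7.16 degrees, less where a joint would pass 70% of its speed; a pose out of reach is approached as far as the arm can. A call with a gripper value outside its range is refused whole. The fingers move at their own pace and stop on an object; "newtons" is the grip in N (left out, the last holds). Time passes only in rows, so rows that do not move let the fingers close. It gives the time, the measured TCP pose, the force, the opening and the grip force at its end, in the units of the state.
- robot.observe(): the state, without advancing time (a new reading comes with each control period).
- robot.camera(name): name is "scene" or "top"; returns the picture (420x560x3 uint8, blue, green, red); there is no depth.
- robot.camera_info(name): a dict with "camera_matrix" (3x3 intrinsics, pixels), "world_to_cam" (4x4, takes a point from world to camera coordinates). Camera axes: x right, y down, z forward; pixel columns grow to the right and rows downward; lengths in m; the calibration is good to about 2 mm. A picture is of the moment at which its call begins. camera_info takes no time and is no camera call.
- robot.job_done(): hands the job in; it is judged then, once.
Trained networks look in the newest picture that a camera, given by its name, has taken for a name from the list of things; names that differ only in an ending like _2 or _b are one class to them, and where a whole thing is asked for, a point or a joint stands for the part that bears it (a point fixed in the world has none). Each returns a list of dicts, best first, with "conf" (0 to 1); they miss things now and then, are a little off and sometimes report something else, mostly with a low value. They report only what shows in the picture. A call takes as long as a camera call. They do not tell look-alikes from the thing itself.
- robot.find_in(camera, name): "location" ([x, y, z] in m, in world coordinates, good to about 4 mm: the middle of the surface that is visible of it).
The state is a dict: "time_s": time; "joints": joint angles; "qvel": joint speeds; "joint_torque": joint torques, N m; "ee_pos": TCP position; "orientation": TCP orientation; "wrist_force": force on the tool from outside, world axes, zero at the start; "moment": the same for the moment, N m; "gripper_width": finger opening in m; "grip_force": force on a finger pad.
Only numpy, scipy, OpenCV 4.12 (cv2) and the standard library are available. Lean on these libraries where they do the work, as an engineer would, in place of code of your own. Each camera call takes 0.05 s, during which the arm holds its last target. There are 200 camera calls.

### The job

Take the upper mould plate off the sloped rest by its handle and lower it, while holding it, over the two locating pins of the mould base until it lies flush on the base. Let go of it, then swing the latch fully home over the plate's end to lock the mould. Leave the frit jar, the tape roll and the wooden clamp where they are.

Things in the scene. Friction and masses are not known exactly. Their poses are not given: they have to be found in the camera images.
- mould_plate: upper mould half: loose aluminium plate 90 (x) x 160 (y) x 12 (z) mm, 0.4 kg; origin at its underside's centre, z out of its upper face. Through holes of 12.5 mm at (-28, 58) and (28, -58) mm; it fits either way round. On top a bridge handle: wooden bar 16 (x) x 74 (y) x 14 (z) mm, centre 42 mm above the origin, on posts at y = +-30 mm, 23 mm free under it. Starts tilted 33 degrees on the rest
- handle (a point): centre of the plate's handle bar (axes as the plate's; the bar runs along y)
- slope_rest: fixed wooden rest, 140 x 200 mm, top edge about 110 mm high; its board slopes 33 degrees and falls towards its own -x side (roughly to the robot), where a lip holds the plate's lower edge. Origin at its underside's centre, z up. The middle of the board's upper face is 72 mm above the origin.
- mould_base: lower mould half, fixed: dark steel block 110 (x) x 236 (y, -92 to 144) x 25 (z) mm; origin on the bench below the seat's centre, z up. Two upright pins, 10 mm thick, 22 mm high (last 6 mm tapered), at (-28, 58) and (28, -58) mm; latch post at (0, 115) mm. With the plate flush, its origin is 25 mm above this origin, its x and y axes along these (or turned half round).
- seat (a point): middle of the base's upper face, where the centre of the plate's underside belongs (axes as the base's)
- pin_a (a point): tip of the pin at (-28, +58) mm, 47 mm above the bench
- pin_b (a point): tip of the pin at (+28, -58) mm, 47 mm above the bench
- latch (a joint): angle of the swivel latch about its upright pivot: 0 = home against its stop, arm pointing along the base's -y over the plate's end; positive (up to 2.1 rad) swings the arm towards the base's +x, clear of the plate. It starts open at 1.4 to 2.0 and stays where it is left.
- latch_pivot (a point): top of the latch arm on its pivot axis, 48 mm above the bench, at (0, +115) mm of the base. The flat steel arm is 18 mm wide and 8 mm thick, reaches 62 mm from the axis, and passes 3 mm above a plate that lies flush.
- latch_knob (a point): on the axis of the upright black knob on the latch arm, 45 mm from the pivot, 70 mm above the bench; the knob is a cylinder 14 mm across from 48 to 83 mm above the bench
- frit_jar: bystander: small jar of glass frit with a wide lid, 58 mm across, 79 mm high; origin under its centre
- tape_roll: bystander: roll of masking tape lying flat, 69 mm across, 19 mm high; origin under its centre
- wood_clamp: bystander: small wooden clamp 41 x 71 x 51 mm; origin under its centre
There are look-alikes about, which are no part of the job. There is more than one size of the mould_plate; the job needs the larger.

How it is judged:
On the way, in this order (a step that is already met when the one before it is completed fails the run):
1. the plate, held by the fingers, has both pins in its holes (underside within 15 mm of the base's face) (contact force between the fingers and mould_plate above 1 N and z of mould_plate in the frame of mould_base below 0.04 m and horizontal distance between mould_plate and seat below 0.008 m and angle between mould_plate's own z axis and vertical below 0.2 rad), for 0.1 s.
2. the plate lies flush on the base, let go, while the latch is still open (over 0.6 rad) (z of mould_plate in the frame of mould_base between 0.022 and 0.0275 m and horizontal distance between mould_plate and seat below 0.004 m and angle between the x axis of mould_plate and the x axis of mould_base, either way round below 0.06 rad and angle between mould_plate's own z axis and vertical below 0.03 rad and contact force between the fingers and mould_plate below 0.2 N and value of joint latch above 0.6 rad), for 0.2 s.
At the end, for the whole second after the job is handed in: The plate lies at rest flush on the base over both pins (underside within 2.5 mm of the base's face, centre within 4 mm of the seat's, turned less than 0.06 rad from the base either way round, level within 0.03 rad) and the latch is home (under 0.15 rad) (z of mould_plate in the frame of mould_base between 0.022 and 0.0275 m and horizontal distance between mould_plate and seat below 0.004 m and angle between the x axis of mould_plate and the x axis of mould_base, either way round below 0.06 rad and angle between mould_plate's own z axis and vertical below 0.03 rad and value of joint latch below 0.15 rad and linear speed of mould_plate below 0.02 m/s); the robot touches nothing.
It fails at once if a bystander (frit jar, tape roll, wooden clamp) is moved by more than 30 mm or tipped over (distance of any of frit_jar, tape_roll, wood_clamp from where it was at the start of the episode above 0.03 m or angle between any of frit_jar, tape_roll, wood_clamp's own z axis and vertical above 0.5 rad).
It also fails if it takes over 53 s, if anything falls off the work surface, if the arm or the gripper's body presses on something with over 40 N, if the wrist force passes 120 N, or if a joint passes its speed limit or range.

## Working session

There is one attempt and no reset: what is moved stays moved. The work goes in short steps, Python scripts to look and compute and a tool call to move; the robot and the scene stay as the last step left them, time stands still between calls to the robot, and variables do not carry over. Pictures are saved under pics/ and viewed, at most 12 in all, crops included, and the job is handed in when it is done.

Besides the shell and the picture viewer there is one more tool, called as name(argument=value, ...), one argument or row to a line, values as JSON. servo_tool: Moves the arm, as the interface text tells. Its arguments: {"type":"object","properties":{"motion":{"type":"array"},"newtons":{"type":"number"}},"required":["motion"]}

```bash
ls; mkdir -p pics
python3 - <<'E'
from cell import robot
import cv2
for c in("scene","top"):
    cv2.imwrite(f"pics/{c}0.png",robot.camera(c))
    for n in("mould_plate","handle","slope_rest","mould_base","seat","pin_a","pin_b","latch","latch_pivot","latch_knob","frit_jar","tape_roll","wood_clamp"):
        print(c,n,[(d["location"],d["conf"]) if not hasattr(d["location"],'round') else (d["location"].round(3).tolist(),round(d["conf"],2)) for d in robot.find_in(c,n)])
print(robot.observe())
E
```

```text
pics
scene mould_plate [([0.3905, -0.1879, 0.0344], 0.77), ([0.5666, -0.2387, 0.0847], 0.56)]
scene handle [([0.5649, -0.2363, 0.0858], 0.96), ([0.3881, -0.1863, 0.0322], 0.74), ([0.574, 0.1381, 0.0247], 0.69)]
scene slope_rest [([0.557, -0.2972, 0.0363], 0.73)]
scene mould_base []
scene seat [([0.5753, 0.1393, 0.022], 0.97)]
scene pin_a [([0.5786, 0.1352, 0.0205], 0.9)]
scene pin_b [([0.5786, 0.1352, 0.0205], 0.9)]
scene latch [([0.6321, 0.2286, 0.0492], 0.49)]
scene latch_pivot [([0.5812, 0.1374, 0.0251], 0.57)]
scene latch_knob [([0.6304, 0.236, 0.0435], 0.75)]
scene frit_jar [([0.7681, 0.0999, 0.0468], 0.89)]
scene tape_roll [([0.7639, -0.0774, 0.0108], 0.77)]
scene wood_clamp [([0.5126, -0.4283, 0.034], 0.6)]
top mould_plate [([0.5747, -0.2166, 0.088], 0.82), ([0.3934, -0.1745, 0.0363], 0.71)]
top handle [([0.5731, -0.2193, 0.0891], 0.91), ([0.3927, -0.1834, 0.0335], 0.66), ([0.6227, 0.2372, 0.0483], 0.56)]
top slope_rest [([0.5712, -0.237, 0.0526], 0.95), ([0.5839, 0.1602, 0.0248], 0.2)]
top mould_base [([0.5897, 0.1603, 0.0189], 0.72), ([0.6232, 0.2398, 0.0486], 0.56)]
top sea
[... 471 characters left out ...]
424], 0.78)]
{'time_s': 1.4, 'joints': array([ 1.12399052e+00,  2.86281080e-01,  1.57671438e+00,  1.43634386e-05,
        1.27859664e+00, -1.49972506e-01]), 'qvel': array([-0.00093324, -0.00017358, -0.00041895, -0.00171027,  0.00041841,
        0.00086099]), 'joint_torque': array([-7.61421034e-04, -4.05961561e+01, -2.92925942e+01, -2.05699776e-04,
        6.78469823e-04, -1.84825075e-05]), 'ee_pos': array([0.19737769, 0.64547755, 0.4047297 ]), 'orientation': array([-4.64559275e-01, -3.10704160e+00, -7.18980786e-06]), 'wrist_force': array([-0.22203443,  0.42195493,  0.29903063]), 'moment': array([-0.00280318, -0.00302092, -0.01942179]), 'grip_force': 0.0, 'gripper_width': 0.08522028977412614}
```

View pics/scene0.png

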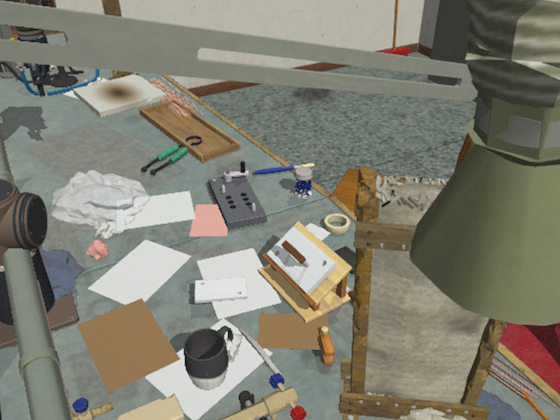

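View pics/top0.png

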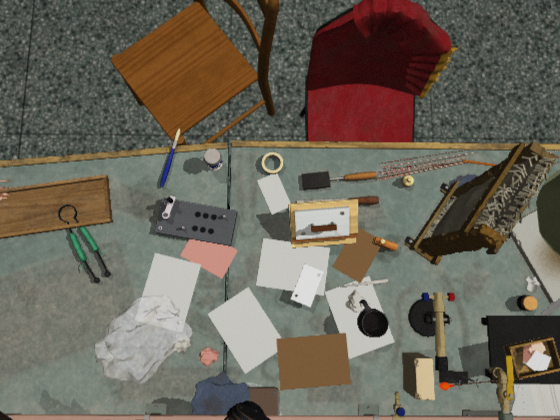

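The scene view shows the larger plate on the rest at about (305,258), the base at (238,200) and the small look-alike plate at (220,290). In the top view the plate is at (323,222), the base at (195,220) and the open latch at (167,208). I'll zoom in next.

Run:
```python
import cv2,numpy as np
from cell import robot
s=cv2.imread("pics/scene0.png");t=cv2.imread("pics/top0.png")
z=lambda i,x,y:cv2.resize(i[y:y+75,x:x+100],(400,300),interpolation=cv2.INTER_CUBIC)
cv2.imwrite("pics/crops.png",np.vstack([np.hstack([z(t,145,180),z(t,275,185)]),np.hstack([z(s,195,155),z(s,255,218)])]))
for c in("scene","top"):
    i=robot.camera_info(c);print(c,i["camera_matrix"],np.round(i["world_to_cam"],3))
```

```text
scene [[540.98430874   0.         278.98940128]
 [  0.         540.98430874 210.01448634]
 [  0.           0.           1.        ]] [[ 0.881 -0.473 -0.006 -0.564]
 [-0.275 -0.502 -0.82   0.22 ]
 [ 0.384  0.724 -0.572  1.208]
 [ 0.     0.     0.     1.   ]]
top [[470.31705639   0.         274.6669956 ]
 [  0.         470.31705639 213.00272039]
 [  0.           0.           1.        ]] [[ 0.008 -1.     0.011 -0.087]
 [-0.986 -0.009 -0.165  0.605]
 [ 0.165 -0.01  -0.986  1.371]
 [ 0.     0.     0.     1.   ]]
```

View pics/crops.png

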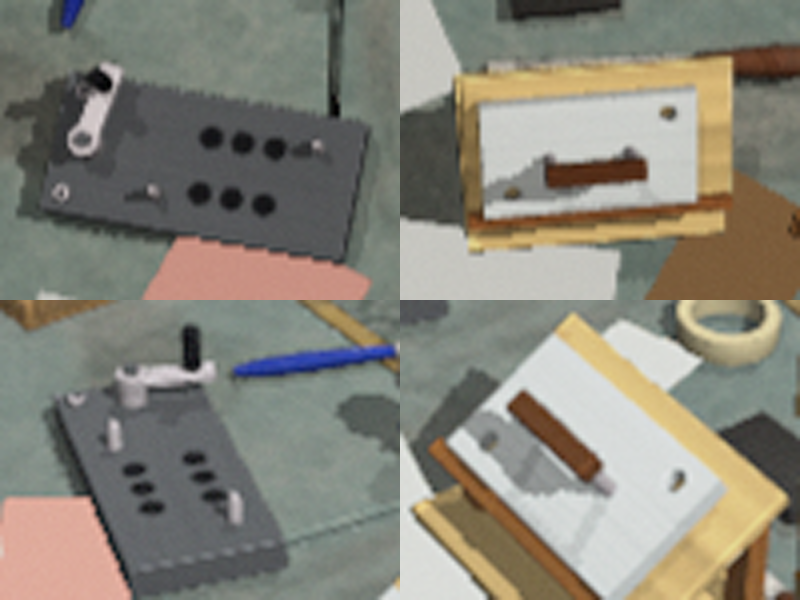

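The crops show pins a and b at about (153,188) and (320,143) and the latch pivot at (84,140), in the top crop. The plate's holes and dark bar are clear in both views. I'll fit both poses by reprojection.

```bash
cat > h.py <<'E'
import cv2,numpy as np
from cell import robot
from scipy.optimize import least_squares
from scipy.spatial.transform import Rotation as R
I={c:robot.camera_info(c) for c in("scene","top")}
def proj(c,P):
    W=np.array(I[c]["world_to_cam"]);q=np.atleast_2d(P)@W[:3,:3].T+W[:3,3];q=q@np.array(I[c]["camera_matrix"]).T
    return q[:,:2]/q[:,2:]
OFF={"bt":("top",145,180),"pt":("top",275,185),"bs":("scene",195,155),"ps":("scene",255,218)}
def px(k,u,v):
    c,x,y=OFF[k];return x+(u+.5)/4-.5,y+(v+.5)/4-.5
E
cat > fit.py <<'E'
from h import *
base=[("bt",153,188,-28,58,47),("bt",322,141,28,-58,47),("bt",84,140,0,115,48),("bt",370,128,55,-92,25),("bt",343,260,-55,-92,25),
("bs",112,120,-28,58,47),("bs",115,150,-28,58,25),("bs",234,191,28,-58,47),("bs",236,222,28,-58,25),("bs",131,72,0,115,48),("bs",55,95,-55,144,25),("bs",135,272,-55,-92,25),("bs",286,246,55,-92,25)]
plate=[("pt",268,113,28,-58,12),("pt",112,193,-28,58,12),("pt",80,103,45,80,12),("pt",295,88,45,-80,12),("pt",297,205,-45,-80,12),("pt",85,218,-45,80,12),
("pt",196,173,0,0,47),
("ps",90,140,-28,58,12),("ps",278,180,28,-58,12),("ps",325,188,45,-80,12),("ps",157,210,0,0,42) if 0 else ("ps",156,134,0,0,45)]
def fit(L,rot,x0):
    m=np.array([l[3:] for l in L])/1e3
    o=np.array([px(*l[:3]) for l in L])
    def r(x,raw=0):
        P=rot(x[3]).apply(m)+x[:3]
        e=np.array([proj(L[i][0] and OFF[L[i][0]][0],P[i])[0] for i in range(len(L))])-o
        return e if raw else e.ravel()
    s=least_squares(r,x0,loss="soft_l1")
    print(s.x.round(4));print(r(s.x,1).round(1).tolist());return s.x
b=fit(base,lambda a:R.from_euler("z",a),[.58,.15,0,0])
p=fit(plate,lambda a:R.from_euler("z",a)*R.from_euler("y",-np.radians(33)),[.57,-.22,.08,0])
def ov(k,Ps):
    c,x,y=OFF[k];im=cv2.imread(f"pics/{c}0.png")[y:y+75,x:x+100];im=cv2.resize(im,(400,300),interpolation=cv2.INTER_CUBIC)
    for P,cl in Ps:
        q=((proj(c,P)-[x,y]+.5)*4-.5)
        cv2.polylines(im,[np.round(q*8).astype(int).astype(np.int32)],True,cl,1,cv2.LINE_AA,3)
    return im
def box(x0,x1,y0,y1,z):return np.array([[x0,y0,z],[x1,y0,z],[x1,y1,z],[x0,y1,z]])/1e3
def circ(x,y,z,r):
    a=np.linspace(0,6.28,16);return np.c_[x+r*np.cos(a),y+r*np.sin(a),0*a+z]/1e3
G,Y,M=(0,255,0),(0,255,255),(255,0,255)
Tb=lambda P:R.from_euler("z",b[3]).apply(P)+b[:3]
Tp=lambda P:(R.from_euler("z",p[3])*R.from_euler("y",-np.radians(33))).apply(P)+p[:3]
B=[(Tb(box(-55,55,-92,144,25)),G),(Tb(box(-55,55,-92,144,0)),Y)]+[(Tb(np.array([[x,y,25],[x,y,47]])/1e3),M) for x,y in((-28,58),(28,-58))]+[(Tb(circ(0,115,48,9)),M)]
Q=[(Tp(box(-45,45,-80,80,12)),G),(Tp(box(-8,8,-37,37,49)),Y),(Tp(circ(-28,58,12,6.2)),M),(Tp(circ(28,-58,12,6.2)),M)]
if __name__=="__main__":
    import sys
    cv2.imwrite(sys.argv[1],np.vstack([np.hstack([ov("bt",B),ov("pt",Q)]),np.hstack([ov("bs",B),ov("ps",Q)])]))
E
python3 fit.py pics/ov1.png
```

```text
[ 5.808e-01  1.323e-01  2.000e-04 -1.711e-01]
[[-0.0, -0.4], [-0.8, 0.1], [0.6, -0.8], [0.5, -2.0], [0.3, 0.0], [0.1, 0.5], [-0.1, -0.5], [-0.1, 0.9], [-0.4, -0.2], [0.1, 0.8], [-0.8, -0.0], [-1.8, 0.1], [0.3, -1.2]]
[ 0.5802 -0.2214  0.0695  0.0812]
[[0.1, -0.5], [0.3, -0.5], [-0.0, 0.0], [0.8, -0.1], [0.1, -1.7], [-0.1, -1.1], [0.3, -0.4], [-0.4, 0.7], [-0.8, 0.6], [-1.0, -1.5], [-0.8, 0.2]]
```

View pics/ov1.png

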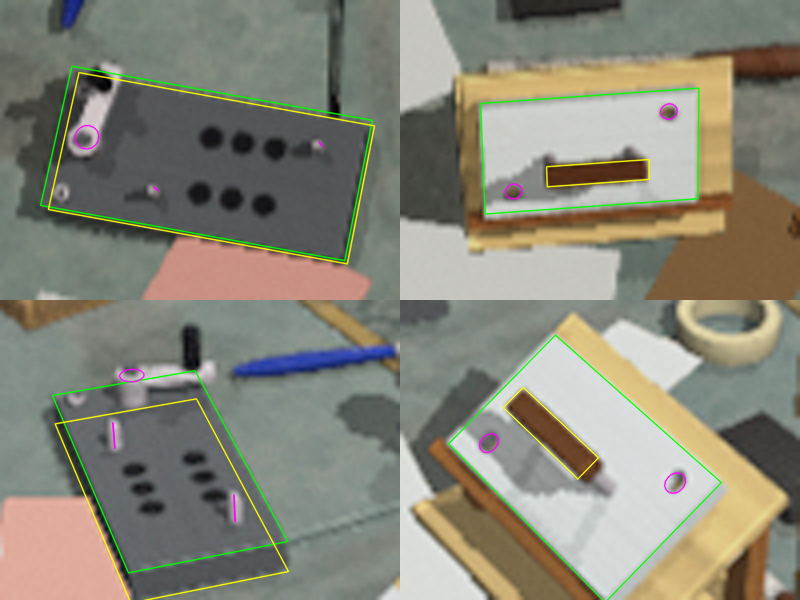

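The overlay matches within about 1 px in all four crops. The base is at (0.581, 0.132) with yaw -0.171, and the plate is at (0.580, -0.221, 0.070) with yaw 0.081. Next I turn the tool to the bar's direction and move over the bench.

servo_tool(
  motion=[
    [0,0,0,0,0,6.84,0.7],
    [0,0,0,0,0,6.84,0.7],
    [0,0,0,0,0,6.84,0.7],
    [0,0,0,0,0,6.84,0.7],
    [0,0,0,0,0,6.84,0.7],
    [0,0,0,0,0,6.84,0.7],
    [0,0,0,0,0,6.84,0.7],
    [0,0,0,0,0,6.84,0.7],
    [0,0,0,0,0,6.84,0.7],
    [0,0,0,0,0,6.84,0.7],
    [-1.5,0.9,0,0,0,0,0.7],
    [-3.3,1.9,0,0,0,0,0.7],
    [-3.3,1.9,0,0,0,0,0.7],
    [-3.3,1.9,0,0,0,0,0.7],
    [-3.3,1.9,0,0,0,0,0.7],
    [-3.3,1.9,0,0,0,0,0.7],
    [-3.3,1.9,0,0,0,0,0.7],
    [-3.3,1.9,0,0,0,0,0.7],
    [-3.3,1.9,0,0,0,0,0.7],
    [-3.3,1.9,0,0,0,0,0.7],
  ],
)

```text
time_s: 3.07
ee_pos: [0.4024, 0.3473, 0.4051]
orientation: [2.13, 2.309, 0.001]
wrist_force: [1.2, 0.9, 0.2]
gripper_width: 0.0598
grip_force: 0.0
```

servo_tool(
  motion=[
    [-3.3,1.9,0,0,0,0,0.7],
    [-3.3,1.9,0,0,0,0,0.7],
    [-3.3,1.9,0,0,0,0,0.7],
    [-3.3,1.9,0,0,0,0,0.7],
    [-3.3,0,0,0,0,0,0.7],
    [-3.3,0,0,0,0,0,0.7],
    [-3.3,0,0,0,0,0,0.7],
    [-3.3,0,0,0,0,0,0.7],
    [-3.3,0,0,0,0,0,0.7],
    [-3.3,0,0,0,0,0,0.7],
    [-3.3,0,0,0,0,0,0.7],
    [-3.3,0,0,0,0,0,0.7],
    [-3.3,0,0,0,0,0,0.7],
    [-3.3,0,0,0,0,0,0.7],
    [-2,0,0,0,0,0,0.7],
    [0,0,0,0,0,0,0.7],
  ],
)

```text
time_s: 4.4
ee_pos: [0.5162, -0.1288, 0.405]
orientation: [2.135, 2.303, -0.001]
wrist_force: [1.1, 0.2, -0.3]
gripper_width: 0.0599
grip_force: 0.0
```

```bash
cat >> h.py <<'E'
def goto(pos,Rt):
    "rotation (tool rotvec, deg) and shift in tool axes (cm) before / after that rotation"
    o=robot.observe();A=R.from_rotvec(o["orientation"]);d=np.array(pos)-o["ee_pos"]
    print("t",round(o["time_s"],2),"pos",o["ee_pos"].round(4),"q",o["joints"].round(2),"w",round(o["gripper_width"],4),"gf",round(o["grip_force"],1),"F",o["wrist_force"].round(1))
    print(" rot",np.degrees((A.inv()*Rt).as_rotvec()).round(2),"before",(A.inv().apply(d)*100).round(2),"after",(Rt.inv().apply(d)*100).round(2))
def tool_for(yaw,tilt=0):  # tool x=plate y, y=plate x, z=-plate z
    P=R.from_euler("z",yaw)*R.from_euler("y",-np.radians(tilt));M=P.as_matrix()
    return R.from_matrix(np.c_[M[:,1],M[:,0],-M[:,2]]),P
b=np.array([.5808,.1323,.0002,-.1711]);p=np.array([.5802,-.2214,.0695,.0812])
E
python3 - <<'E'
from h import *
T,P=tool_for(p[3],33)
for k in(.08,0):goto(p[:3]+P.apply([0,0,.042+.157+k]),T)
E
```

```text
t 4.4 pos [ 0.5162 -0.1288  0.405 ] q [-0.44 -0.03  1.93 -0.    1.24 -0.51] w 0.0599 gf 0.0 F [ 1.1  0.2 -0.3]
 rot [-32.97   0.18  -0.27] before [-9.78 -9.52 10.16] after [ -9.74 -13.56   3.3 ]
t 4.4 pos [ 0.5162 -0.1288  0.405 ] q [-0.44 -0.03  1.93 -0.    1.24 -0.51] w 0.0599 gf 0.0 F [ 1.1  0.2 -0.3]
 rot [-32.97   0.18  -0.27] before [-9.75 -5.17 16.87] after [ -9.74 -13.56  11.3 ]
```

servo_tool(
  motion=[
    [-2,-1.9,0.5,0,0,0,0.7],
    [-2,-1.9,0.5,0,0,0,0.7],
    [-2,-1.9,0.5,0,0,0,0.7],
    [-2,-1.9,0.5,0,0,0,0.7],
    [-1.75,-1.9,0.5,0,0,0,0.7],
    [0,0,0,-5.5,0,0,0.7],
    [0,0,0,-5.5,0,0,0.7],
    [0,0,0,-5.5,0,0,0.7],
    [0,0,0,-5.5,0,0,0.7],
    [0,0,0,-5.5,0,0,0.7],
    [0,0,0,-5.5,0,0,0.7],
    [0,0,0,0,0,0,0.7],
    [0,0,0,0,0,0,0.7],
  ],
)

```text
time_s: 5.48
ee_pos: [0.4291, -0.2296, 0.3797]
orientation: [1.826, 1.98, 0.584]
wrist_force: [0.2, 0.6, -0.3]
gripper_width: 0.06
grip_force: 0.0
```

Run:
```python
from h import *
T,P=tool_for(p[3],33)
for k in(.06,0):goto(p[:3]+P.apply([0,0,.042+.157+k]),T)
```

```text
t 5.48 pos [ 0.4291 -0.2296  0.3797] q [-0.77 -0.19  2.14  0.56  0.87 -1.15] w 0.06 gf 0.0 F [ 0.2  0.6 -0.3]
 rot [-0.13 -0.02 -0.04] before [-0.41 -4.19  8.36] after [-0.41 -4.21  8.35]
t 5.48 pos [ 0.4291 -0.2296  0.3797] q [-0.77 -0.19  2.14  0.56  0.87 -1.15] w 0.06 gf 0.0 F [ 0.2  0.6 -0.3]
 rot [-0.13 -0.02 -0.04] before [-0.41 -4.18 14.36] after [-0.41 -4.21 14.35]
```

servo_tool(
  motion=[
    [-0.1,-1.05,1.5,0,0,0,0.7],
    [-0.1,-1.05,1.5,0,0,0,0.7],
    [-0.1,-1.05,1.5,0,0,0,0.7],
    [-0.1,-1.05,1.5,0,0,0,0.7],
    [0,0,1.2,0,0,0,0.7],
    [0,0,1.2,0,0,0,0.7],
    [0,0,0,0,0,0,0.7],
    [0,0,0,0,0,0,0.7],
  ],
)

```text
time_s: 6.15
ee_pos: [0.4403, -0.233, 0.2861]
orientation: [1.826, 1.98, 0.586]
wrist_force: [-0.5, 0.2, -0.4]
gripper_width: 0.0598
grip_force: 0.0
```

Run:
```python
from h import *
T,P=tool_for(p[3],33)
goto(p[:3]+P.apply([0,0,.042+.157]),T)
s=robot.camera("scene");t=robot.camera("top")
z=lambda i,x,y:cv2.resize(i[y:y+150,x:x+133],(400,450),interpolation=cv2.INTER_CUBIC)
cv2.imwrite("pics/pre.png",np.hstack([z(s,240,150),z(t,255,140)]))
```

```text
t 6.15 pos [ 0.4403 -0.233   0.2861] q [-0.75 -0.03  2.19  0.68  0.7  -1.3 ] w 0.0598 gf 0.0 F [-0.5  0.2 -0.4]
 rot [-0.12 -0.08 -0.02] before [ 0.01 -0.01  5.91] after [ 0.02 -0.02  5.91]
```

View pics/pre.png

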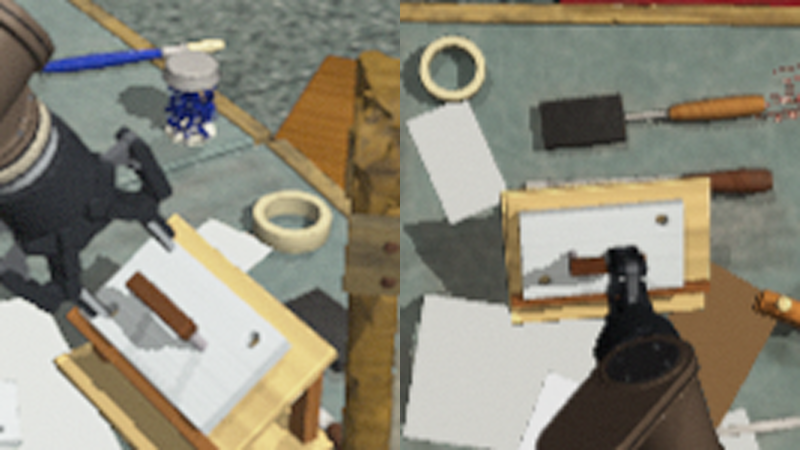

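The fingers straddle the bar, at about (150,285) in the left half of the picture. I advance and close.

servo_tool(
  motion=[
    [0,0,1.2,0,0,0,0.7],
    [0,0,1.2,0,0,0,0.7],
    [0,0,1.2,0,0,0,0.7],
    [0,0,1.2,0,0,0,0.7],
    [0,0,1.1,0,0,0,0.7],
    [0,0,0,0,0,0,0.7],
    [0,0,0,0,0,0,0.5],
    [0,0,0,0,0,0,0.3],
    [0,0,0,0,0,0,0.15],
    [0,0,0,0,0,0,0.05],
    [0,0,0,0,0,0,0],
    [0,0,0,0,0,0,0],
    [0,0,0,0,0,0,0],
    [0,0,0,0,0,0,0],
    [0,0,0,0,0,0,0],
  ],
  newtons=80,
)

```text
time_s: 7.5
ee_pos: [0.472, -0.2311, 0.2381]
orientation: [1.823, 1.977, 0.585]
wrist_force: [-5.9, 1.2, 5.0]
gripper_width: 0.015
grip_force: 78.5
```

Run:
```python
from h import *
T,P=tool_for(p[3],33)
goto(p[:3]+P.apply([0,0,.042+.157]),T)
print(robot.observe()["moment"])
```

```text
t 7.5 pos [ 0.472  -0.2311  0.2381] q [-0.71  0.11  2.14  0.76  0.59 -1.37] w 0.015 gf 78.5 F [-5.9  1.2  5. ]
 rot [0.05 0.07 0.02] before [ 0.09 -0.07  0.15] after [ 0.09 -0.07  0.15]
[0.02669099 0.64353166 0.16461696]
```

servo_tool(
  motion=[
    [0,0,-0.5,0,0,0,0],
    [0,0,-1,0,0,0,0],
    [0,0,-1,0,0,0,0],
    [0,0,-1,0,0,0,0],
    [0,0.8,-1.2,0,0,0,0],
    [0,0.8,-1.2,0,0,0,0],
    [0,0.8,-1.2,0,0,0,0],
    [0,0.8,-1.2,0,0,0,0],
    [0,0.8,-1.2,0,0,0,0],
    [0,0.8,-1.2,0,0,0,0],
    [0,0,0,3,0,0,0],
    [0,0,0,5,0,0,0],
    [0,0,0,5,0,0,0],
    [0,0,0,5,0,0,0],
    [0,0,0,5,0,0,0],
    [0,0,0,5,0,0,0],
    [0,0,0,5,0,0,0],
    [0,0,0,0,0,0,0],
    [0,0,0,0,0,0,0],
  ],
)

```text
time_s: 9.08
ee_pos: [0.4541, -0.2322, 0.3532]
orientation: [2.13, 2.307, 0.003]
wrist_force: [1.1, -0.8, -2.2]
gripper_width: 0.0145
grip_force: 78.5
```

Run:
```python
from h import *
T,P=tool_for(b[3])
goto(b[:3]+[0,0,.025+.042+.1555+.09],T)
print(robot.observe()["moment"])
```

```text
t 9.08 pos [ 0.4541 -0.2322  0.3532] q [-0.67 -0.03  2.03  0.    1.15 -0.75] w 0.0145 gf 78.5 F [ 1.1 -0.8 -2.2]
 rot [ 1.600e-01 -1.000e-02  1.437e+01] before [35.33 15.52  4.09] after [38.07  6.28  4.05]
[-0.00094518 -0.07626984 -0.01136525]
```

servo_tool(
  motion=[
    [0,0,0,0,0,4.8,0],
    [0,0,0,0,0,4.8,0],
    [0,0,0,0,0,4.8,0],
    [1.4,0.24,0,0,0,0,0],
    [2.9,0.48,0,0,0,0,0],
    [2.9,0.48,0,0,0,0,0],
    [2.9,0.48,0,0,0,0,0],
    [2.9,0.48,0,0,0,0,0],
    [2.9,0.48,0,0,0,0,0],
    [2.9,0.48,0,0,0,0,0],
    [2.9,0.48,0,0,0,0,0],
    [2.9,0.48,0,0,0,0,0],
    [2.9,0.48,0,0,0,0,0],
    [2.9,0.48,0,0,0,0,0],
    [2.9,0.48,0,0,0,0,0],
    [2.9,0.48,0,0,0,0,0],
    [1.9,0.3,0,0,0,0,0],
    [0,0,0,0,0,0,0],
    [0,0,0,0,0,0,0],
  ],
)

```text
time_s: 10.67
ee_pos: [0.581, 0.1331, 0.3529]
orientation: [-2.402, -2.025, -0.002]
wrist_force: [0.2, -1.0, -2.8]
gripper_width: 0.0146
grip_force: 78.6
```

Run:
```python
from h import *
T,P=tool_for(b[3])
goto(b[:3]+[0,0,.025+.042+.1555+.045],T)
s=robot.camera("scene");t=robot.camera("top");cv2.imwrite("pics/s2.png",s);cv2.imwrite("pics/t2.png",t)
z=lambda i,x,y:cv2.resize(i[y:y+110,x:x+100],(400,440),interpolation=cv2.INTER_CUBIC)
cv2.imwrite("pics/hov.png",np.hstack([z(s,190,130),z(t,140,150)]))
```

```text
t 10.67 pos [0.581  0.1331 0.3529] q [0.05 0.16 1.82 0.   1.16 0.22] w 0.0146 gf 78.6 F [ 0.2 -1.  -2.8]
 rot [ 0.05 -0.06  0.09] before [-0.09 -0.02  8.52] after [-0.08 -0.01  8.52]
```

View pics/hov.png

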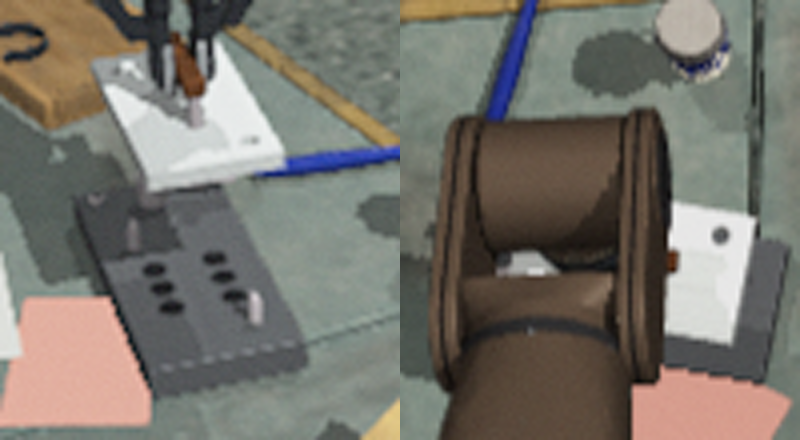

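The plate is held level over the base. In the scene half of the crop its corners are at (285,160), (147,190) and (92,62), and a hole is at (252,141). In the top half a hole shows at (720,236). I fit its offset from the tool.

Run:
```python
from h import *
OFF.update(bt2=("top",140,150),bs2=("scene",190,130))
o=robot.observe();print(o["ee_pos"])
L=[("bt2",320,236,28,-58,12),("bt2",355,215,45,-80,12),("bt2",333,344,-45,-80,12),("bs2",252,141,28,-58,12),("bs2",285,160,45,-80,12),("bs2",92,62,-45,80,12),("bs2",147,180,-45,-80,12)]
m=np.array([l[3:] for l in L])/1e3;ob=np.array([px(*l[:3]) for l in L])
def e(x,idx):
    P=R.from_euler("z",x[3]).apply(m)+x[:3]
    return np.array([proj(OFF[L[i][0]][0],P[i])[0]-ob[i] for i in idx]).ravel()
z=.3529-.1975
for idx in(range(7),):
    s=least_squares(e,[.58,.13,.15,-.17],args=(idx,),loss="soft_l1");print(s.x.round(4),s.fun.round(1))
for n,idx in(("top",range(3)),("scene",range(3,7))):
    s=least_squares(lambda x:e([x[0],x[1],z,b[3]],idx),[.58,.13]);print(n,s.x.round(4),s.fun.round(1))
# base per camera with z=0, yaw fixed
import fit
bl=fit.base;mb=np.array([l[3:] for l in bl])/1e3;obb=np.array([px(*l[:3]) for l in bl])
for c in("top","scene"):
    idx=[i for i,l in enumerate(bl) if OFF[l[0]][0]==c]
    f=lambda x:np.array([proj(c,R.from_euler("z",b[3]).apply(mb[i])+[x[0],x[1],0])[0]-obb[i] for i in idx]).ravel()
    s=least_squares(f,[.58,.13],loss="soft_l1");print(c,"base",s.x.round(4))
```

```text
[0.58084368 0.13181152 0.35274028]
[ 0.5824  0.1335  0.1517 -0.1767] [ 0.4 -0.8  0.6 -0.  -0.4 -0.7 -0.9  0.7 -0.4 -1.  -0.1  0.7 -0.2 -0.2]
top [0.5799 0.1337] [ 0.1 -0.3  0.4  0.4 -0.5 -0.1]
scene [0.5806 0.1273] [-0.4  0.6  0.2 -1.1 -0.1  0.7  0.3 -0.1]
[ 5.808e-01  1.323e-01  2.000e-04 -1.711e-01]
[[-0.0, -0.4], [-0.8, 0.1], [0.6, -0.8], [0.5, -2.0], [0.3, 0.0], [0.1, 0.5], [-0.1, -0.5], [-0.1, 0.9], [-0.4, -0.2], [0.1, 0.8], [-0.8, -0.0], [-1.8, 0.1], [0.3, -1.2]]
[ 0.5802 -0.2214  0.0695  0.0812]
[[0.1, -0.5], [0.3, -0.5], [-0.0, 0.0], [0.8, -0.1], [0.1, -1.7], [-0.1, -1.1], [0.3, -0.4], [-0.4, 0.7], [-0.8, 0.6], [-1.0, -1.5], [-0.8, 0.2]]
top base [0.5793 0.1327]
scene base [0.5817 0.1325]
```

The offset is about 1 mm. I lower to just above the pins and look again.

servo_tool(
  motion=[
    [0,0,1,0,0,0,0],
    [0,0,2,0,0,0,0],
    [0,0,2,0,0,0,0],
    [0,0,2,0,0,0,0],
    [0,0,1.5,0,0,0,0],
    [0,0,0.8,0,0,0,0],
    [0,0,0,0,0,0,0],
    [0,0,0,0,0,0,0],
    [0,0,0,0,0,0,0],
  ],
)

```text
time_s: 11.52
ee_pos: [0.5817, 0.1321, 0.261]
orientation: [2.403, 2.022, 0.003]
wrist_force: [0.9, 0.2, -2.4]
gripper_width: 0.0145
grip_force: 78.4
```

Run:
```python
from h import *
T,P=tool_for(b[3])
goto(b[:3]+[0,0,.025+.042+.1555],T)
s=robot.camera("scene");t=robot.camera("top");cv2.imwrite("pics/s3.png",s);cv2.imwrite("pics/t3.png",t)
z=lambda i,x,y:cv2.resize(i[y:y+100,x:x+67],(400,600),interpolation=cv2.INTER_CUBIC)
cv2.imwrite("pics/hov2.png",np.hstack([z(s,203,145),z(t,188,165)]))
```

```text
t 11.52 pos [0.5817 0.1321 0.261 ] q [0.05 0.27 1.88 0.   0.99 0.22] w 0.0145 gf 78.4 F [ 0.9  0.2 -2.4]
 rot [ 0.13 -0.03 -0.04] before [ 0.   -0.1   3.83] after [ 0.01 -0.09  3.83]
```

View pics/hov2.png

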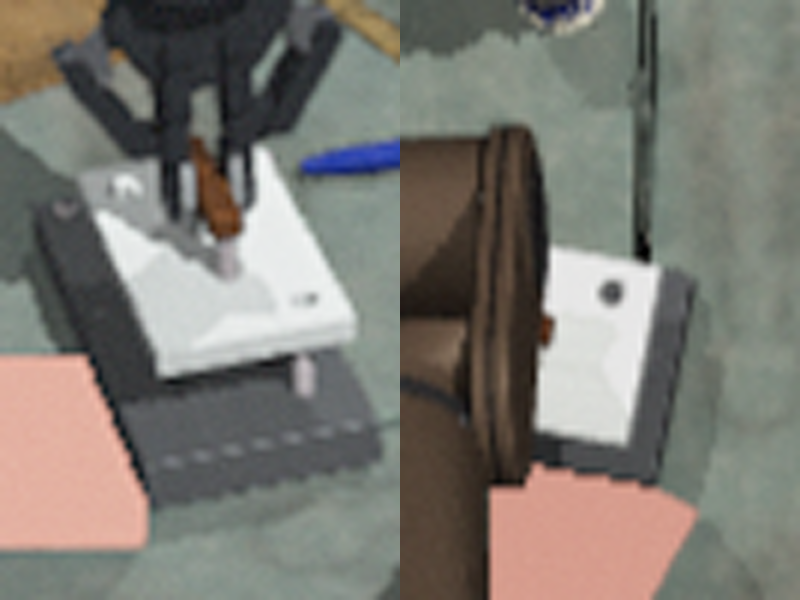

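Pin b shows under the plate's near edge at (304,375). The matching hole is at (304,297) in the scene half and (611,292) in the top half. I compare the hole with the pin per camera.

Run:
```python
from h import *
def P6(c,u,v):
    x,y={"scene":(203,145),"top":(188,165)}[c];return np.array([x+(u+.5)/6-.5,y+(v+.5)/6-.5])
L=[("scene",304,297,28,-58,12),("scene",356,322,45,-80,12),("scene",158,361,-45,-80,12),("scene",80,175,-45,80,12),("top",211,292,28,-58,12),("top",261,265,45,-80,12),("top",229,443,-45,-80,12)]
ob=np.array([P6(*l[:3]) for l in L]);m=np.array([l[3:] for l in L])/1e3
def e(x,idx=range(7)):
    P=R.from_euler("z",x[3]).apply(m)+x[:3]
    return np.array([proj(L[i][0],P[i])[0]-ob[i] for i in idx]).ravel()
s=least_squares(e,[.58,.13,.06,-.17],loss="soft_l1");print(s.x.round(4),s.fun.round(1))
zz=.261-.1975
for z in(zz,zz-.003):
  for c,idx in(("scene",range(4)),("top",range(4,7))):
    s=least_squares(lambda x:e([x[0],x[1],z,x[2]],idx),[.58,.13,-.17]);print(c,round(z,4),s.x.round(4))
```

```text
[ 0.5839  0.1339  0.0606 -0.1804] [ 0.1  0.8 -0.2 -0.2 -0.2 -0.7 -0.4  0.3  0.3 -0.5  0.4 -0.1 -0.4 -0.2]
scene 0.0635 [ 0.5829  0.1298 -0.1835]
top 0.0635 [ 0.5805  0.134  -0.1511]
scene 0.0605 [ 0.5846  0.134  -0.1825]
top 0.0605 [ 0.5809  0.1343 -0.1511]
```

servo_tool(
  motion=[
    [-0.15,-0.16,0,0,0,0,0],
    [0,0,0.3,0,0,0,0],
    [0,0,0.3,0,0,0,0],
    [0,0,0.3,0,0,0,0],
    [0,0,0.3,0,0,0,0],
    [0,0,0.2,0,0,0,0],
    [0,0,0.2,0,0,0,0],
    [0,0,0.2,0,0,0,0],
    [0,0,0,0,0,0,0],
    [0,0,0,0,0,0,0],
  ],
)

```text
time_s: 12.45
ee_pos: [0.5793, 0.1313, 0.2416]
orientation: [-2.403, -2.023, 0.0]
wrist_force: [1.1, -0.3, -2.2]
gripper_width: 0.0147
grip_force: 78.6
```

Run:
```python
from h import *
T,P=tool_for(b[3])
goto(b[:3]+[0,0,.025+.042+.1555],T);print(robot.observe()["moment"].round(2))
```

```text
t 12.45 pos [0.5793 0.1313 0.2416] q [0.05 0.3  1.89 0.   0.96 0.22] w 0.0147 gf 78.6 F [ 1.1 -0.3 -2.2]
 rot [-0.02  0.   -0.  ] before [0.13 0.13 1.89] after [0.13 0.13 1.89]
[-0.01  0.01 -0.01]
```

servo_tool(
  motion=[
    [0,0,0.15,0,0,0,0],
    [0,0,0.15,0,0,0,0],
    [0,0,0.15,0,0,0,0],
    [0,0,0.15,0,0,0,0],
    [0,0,0.15,0,0,0,0],
    [0,0,0,0,0,0,0],
    [0,0,0,0,0,0,0],
  ],
)

```text
time_s: 13.03
ee_pos: [0.5793, 0.1313, 0.2342]
orientation: [-2.403, -2.023, -0.001]
wrist_force: [-0.2, 1.4, -3.6]
gripper_width: 0.0146
grip_force: 78.6
```

Run:
```python
from h import *
T,P=tool_for(b[3])
goto(b[:3]+[0,0,.025+.042+.1555],T);print(robot.observe()["moment"].round(2))
```

```text
t 13.03 pos [0.5793 0.1313 0.2342] q [0.05 0.31 1.89 0.   0.94 0.22] w 0.0146 gf 78.6 F [-0.2  1.4 -3.6]
 rot [ 0.01 -0.02 -0.  ] before [0.12 0.13 1.15] after [0.12 0.13 1.15]
[ 0.17 -0.12  0.04]
```

servo_tool(
  motion=[
    [0,0,0.15,0,0,0,0],
    [0,0,0.15,0,0,0,0],
    [0,0,0.15,0,0,0,0],
    [0,0,0.15,0,0,0,0],
    [0,0,0.1,0,0,0,0],
    [0,0,0,0,0,0,0],
    [0,0,0,0,0,0,0],
  ],
)

```text
time_s: 13.62
ee_pos: [0.5793, 0.1313, 0.2272]
orientation: [2.403, 2.023, 0.001]
wrist_force: [2.5, 2.2, -3.9]
gripper_width: 0.0147
grip_force: 78.6
```

Run:
```python
from h import *
T,P=tool_for(b[3])
goto(b[:3]+[0,0,.025+.042+.1555],T);print(robot.observe()["moment"].round(2))
```

```text
t 13.62 pos [0.5793 0.1313 0.2272] q [0.05 0.32 1.89 0.   0.93 0.22] w 0.0147 gf 78.6 F [ 2.5  2.2 -3.9]
 rot [ 0.02 -0.02  0.  ] before [0.12 0.13 0.45] after [0.12 0.13 0.45]
[ 0.34 -0.32  0.06]
```

servo_tool(
  motion=[
    [0.02,0.02,0.1,0,0,0,0],
    [0.02,0.02,0.1,0,0,0,0],
    [0,0,0.1,0,0,0,0],
    [0,0,0,0,0,0,0],
    [0,0,0,0,0,0,0],
  ],
)

```text
time_s: 14.03
ee_pos: [0.5796, 0.1314, 0.224]
orientation: [-2.403, -2.023, 0.001]
wrist_force: [-0.1, 1.2, -4.4]
gripper_width: 0.0147
grip_force: 78.5
```

Run:
```python
from h import *
T,P=tool_for(b[3])
goto(b[:3]+[0,0,.025+.042+.1555],T);print(robot.observe()["moment"].round(2))
```

```text
t 14.03 pos [0.5796 0.1314 0.224 ] q [ 0.05  0.32  1.89 -0.    0.93  0.22] w 0.0147 gf 78.5 F [-0.1  1.2 -4.4]
 rot [-0.04  0.02 -0.  ] before [0.11 0.1  0.12] after [0.11 0.1  0.13]
[ 0.21 -0.05  0.05]
```

servo_tool(
  motion=[
    [0,0,0.1,0,0,0,0],
    [0,0,0.05,0,0,0,0],
    [0,0,0,0,0,0,0],
  ],
)

```text
time_s: 14.28
ee_pos: [0.5797, 0.1316, 0.223]
orientation: [-2.403, -2.023, 0.001]
wrist_force: [-0.8, 2.1, -1.1]
gripper_width: 0.0145
grip_force: 78.9
```

servo_tool(
  motion=[
    [0,0,0.05,0,0,0,0],
    [0,0,0.05,0,0,0,0],
    [0,0,0,0,0,0,0],
  ],
)

```text
time_s: 14.53
ee_pos: [0.5799, 0.1316, 0.2229]
orientation: [-2.403, -2.024, 0.001]
wrist_force: [-3.7, 1.6, 4.2]
gripper_width: 0.0149
grip_force: 79.6
```

The plate has seated: z stalls at 0.223 and the force turns upward. I release, let it settle, then retreat.

servo_tool(
  motion=[
    [0,0,0,0,0,0,0.1],
    [0,0,0,0,0,0,0.3],
    [0,0,0,0,0,0,0.5],
    [0,0,0,0,0,0,0.5],
    [0,0,0,0,0,0,0.5],
    [0,0,-0.5,0,0,0,0.5],
    [0,0,-1.5,0,0,0,0.5],
    [0,0,-2,0,0,0,0.5],
    [0,0,-2,0,0,0,0.5],
    [0,0,-2,0,0,0,0.5],
    [0,0,-2,0,0,0,0.3],
    [-3,-2,-2,0,0,0,0.1],
    [-3,-2,-1,0,0,0,0],
    [-3,-2,0,0,0,0,0],
    [-3,-2,0,0,0,0,0],
    [-3,-2,0,0,0,0,0],
    [-3,-2,0,0,0,0,0],
    [0,0,0,0,0,0,0],
  ],
)

```text
time_s: 16.03
ee_pos: [0.4278, -0.0278, 0.3514]
orientation: [-2.407, -2.019, 0.004]
wrist_force: [-0.4, 0.1, -1.0]
gripper_width: -0.0002
grip_force: 0.0
```

Run:
```python
from h import *
T,P=tool_for(b[3])
goto(b[:3]+[0,0,.3],T)
s=robot.camera("scene");t=robot.camera("top");cv2.imwrite("pics/s4.png",s);cv2.imwrite("pics/t4.png",t)
z=lambda i,x,y:cv2.resize(i[y:y+75,x:x+100],(400,300),interpolation=cv2.INTER_CUBIC)
# overlay predicted seated plate & latch angle candidates, seated plate green
def dr(k,c):
    _,x,y=OFF[k];im=z(c,x,y);raw=im.copy()
    m=np.array([[-45,-80,37],[45,-80,37],[45,80,37],[-45,80,37]])/1e3
    P=R.from_euler("z",b[3]).apply(m)+b[:3];q=(proj(OFF[k][0],P)-[x,y]+.5)*4-.5
    cv2.polylines(im,[q.round().astype(np.int32)],True,(0,255,0),1)
    for a in(1.4,1.7,2.0):
        K=R.from_euler("z",b[3]).apply([.045*np.sin(a),.115-.045*np.cos(a),.083])+b[:3]
        q=(proj(OFF[k][0],K)[0]-[x,y]+.5)*4-.5;cv2.circle(im,tuple(int(v) for v in q.round()),2,(0,0,255),-1)
    return np.hstack([im,raw])
cv2.imwrite("pics/seat.png",np.vstack([dr("bt",t),dr("bs",s)]))
for c in("scene","top"):
    for n in("latch_knob","handle"): print(c,n,[(d["location"],d["conf"]) for d in robot.find_in(c,n)])
```

```text
t 16.03 pos [ 0.4278 -0.0278  0.3514] q [-0.3  -0.23  2.21 -0.    1.17 -0.13] w -0.0002 gf 0.0 F [-0.4  0.1 -1. ]
 rot [-0.09  0.1  -0.23] before [18.44 12.28  5.06] after [18.38 12.35  5.12]
scene latch_knob [([0.6305, 0.2313, 0.0425], 0.52)]
scene handle [([0.5715, 0.1145, 0.0364], 0.73), ([0.3879, -0.1805, 0.0339], 0.67)]
top latch_knob [([0.6271, 0.239, 0.0478], 0.59)]
top handle [([0.5723, 0.1339, 0.0358], 0.97), ([0.3936, -0.1804, 0.0348], 0.93)]
```

View pics/seat.png

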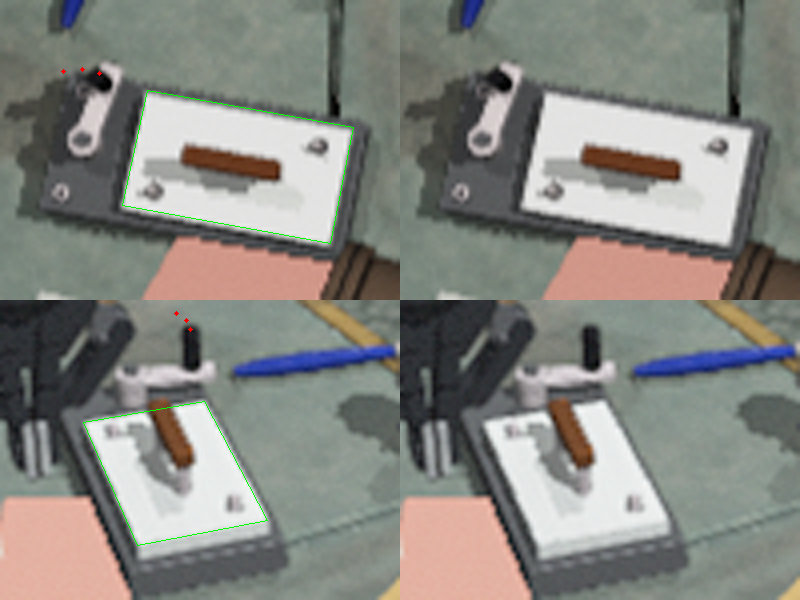

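The plate is flush with both pins showing in the holes. The knob, at about (190,328) in the lower-left crop, matches a latch angle of 1.4. I go behind the knob with shut fingers, first staying high.

servo_tool(
  motion=[
    [1.5,0.8,0,0,0,0,0],
    [2.9,1.5,0,0,0,0,0],
    [2.9,1.5,0,0,0,0,0],
    [2.9,1.5,0,0,0,0,0],
    [2.9,1.5,0,0,0,0,0],
    [2.9,1.5,0,0,0,0,0],
    [2.9,1.5,0,0,0,0,0],
    [2.9,1.5,0,0,0,0,0],
    [2.9,1.5,0,0,0,0,0],
    [2.9,1.5,0,0,0,0,0],
    [2.9,1.5,0,0,0,0,0],
    [1.65,1,0,0,0,0,0],
    [0,0,0,0,0,0,0],
    [0,0,0,0,0,0,0],
  ],
)

```text
time_s: 17.5
ee_pos: [0.6513, 0.2648, 0.3505]
orientation: [-2.4, -2.027, 0.003]
wrist_force: [0.1, 0.5, -0.3]
gripper_width: -0.0
grip_force: 0.0
```

Run:
```python
from h import *
T,P=tool_for(b[3])
goto(np.array([.5799,.1316,.231])+P.apply([.046,.138,0]),T)
```

```text
t 17.5 pos [0.6513 0.2648 0.3505] q [ 0.24  0.39  1.55 -0.    1.21  0.41] w -0.0 gf 0.0 F [ 0.1  0.5 -0.3]
 rot [-0.09  0.05  0.17] before [-0.53 -0.15 11.95] after [-0.54 -0.17 11.95]
```

servo_tool(
  motion=[
    [0,0,1,0,0,0,0],
    [0,0,2,0,0,0,0],
    [0,0,2,0,0,0,0],
    [0,0,2,0,0,0,0],
    [0,0,2,0,0,0,0],
    [-0.2,-0.1,1.5,0,0,0,0],
    [-0.2,0,1.4,0,0,0,0],
    [0,0,0,0,0,0,0],
    [0,0,0,0,0,0,0],
  ],
)

```text
time_s: 18.25
ee_pos: [0.6491, 0.2585, 0.2319]
orientation: [-2.403, -2.022, 0.003]
wrist_force: [-0.6, 0.6, 0.8]
gripper_width: 0.0002
grip_force: 0.0
```

Run:
```python
from h import *
T,P=tool_for(b[3])
goto(np.array([.5799,.1316,.231])+P.apply([.0474,.1254,0]),T)
s=robot.camera("scene");t=robot.camera("top")
z=lambda i,x,y:cv2.resize(i[y:y+75,x:x+100],(400,300),interpolation=cv2.INTER_CUBIC)
cv2.imwrite("pics/knob.png",np.hstack([z(s,195,140),z(t,130,160)]))
```

```text
t 18.25 pos [0.6491 0.2585 0.2319] q [ 0.23  0.51  1.62 -0.    1.02  0.41] w 0.0002 gf 0.0 F [-0.6  0.6  0.8]
 rot [-0.1   0.05 -0.04] before [-1.14  0.08  0.09] after [-1.14  0.08  0.09]
```

View pics/knob.png

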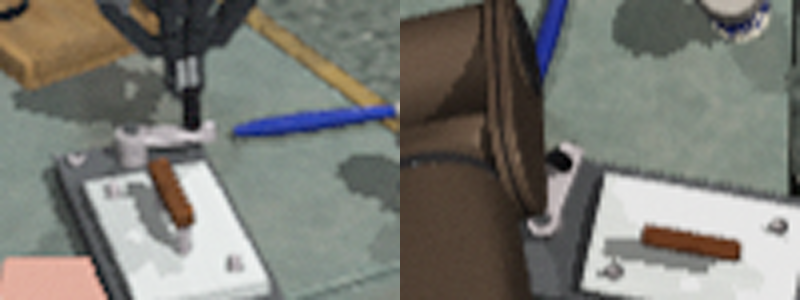

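The fingers stand just behind the knob, at (188,75) in the left half. I push along the arc.

servo_tool(
  motion=[
    [-0.55,0,0,0,0,0,0],
    [-0.6,0.08,0,0,0,0,0],
    [-0.65,0.1,0,0,0,0,0],
    [-0.65,0.1,0,0,0,0,0],
    [-0.6,0,0,0,0,0,0],
    [-0.55,0,0,0,0,0,0],
    [-0.45,-0.2,0,0,0,0,0],
    [-0.45,-0.2,0,0,0,0,0],
    [-0.45,-0.22,0,0,0,0,0],
    [0,0,0,0,0,0,0],
  ],
)

```text
time_s: 19.18
ee_pos: [0.6373, 0.2098, 0.2327]
orientation: [2.403, 2.023, -0.002]
wrist_force: [0.0, 0.3, 0.0]
gripper_width: -0.0001
grip_force: 0.1
```

servo_tool(
  motion=[
    [-0.4,-0.42,0,0,0,0,0],
    [-0.4,-0.42,0,0,0,0,0],
    [-0.4,-0.42,0,0,0,0,0],
    [-0.2,-0.3,0,0,0,0,0],
    [-0.2,-0.3,0,0,0,0,0],
    [-0.1,-0.3,0,0,0,0,0],
    [0,0,0,0,0,0,0],
    [0,0,0,0,0,0,0],
  ],
)

```text
time_s: 19.85
ee_pos: [0.6131, 0.1978, 0.2326]
orientation: [-2.402, -2.023, 0.002]
wrist_force: [-0.3, -0.3, 0.3]
gripper_width: -0.0
grip_force: 0.0
```

Run:
```python
from h import *
T,P=tool_for(b[3])
goto(np.array([.5799,.1316,.231])+P.apply([.0215,.070,0]),T)
s=robot.camera("scene");t=robot.camera("top")
z=lambda i,x,y:cv2.resize(i[y:y+75,x:x+100],(400,300),interpolation=cv2.INTER_CUBIC)
cv2.imwrite("pics/push.png",np.hstack([z(s,195,140),z(t,130,160)]))
```

```text
t 19.85 pos [0.6131 0.1978 0.2326] q [ 0.15  0.4   1.76 -0.    0.98  0.33] w -0.0 gf 0.0 F [-0.3 -0.3  0.3]
 rot [-0.08  0.04  0.01] before [-0.09  0.01  0.16] after [-0.09  0.    0.16]
```

View pics/push.png

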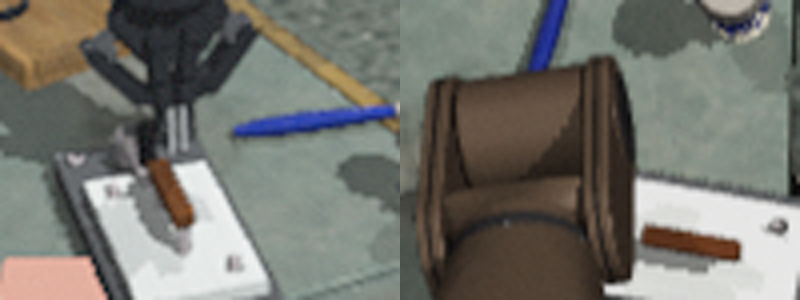

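The knob is near home at (152,135), with the fingers on its +x side. I press on until I feel the stop.

servo_tool(
  motion=[
    [0,-0.2,0,0,0,0,0],
    [0,-0.2,0,0,0,0,0],
    [0,-0.2,0,0,0,0,0],
    [0,0,0,0,0,0,0],
  ],
)

```text
time_s: 20.28
ee_pos: [0.6095, 0.1981, 0.2331]
orientation: [2.397, 2.018, 0.014]
wrist_force: [10.7, -2.4, -6.7]
gripper_width: -0.0002
grip_force: 5.7
```

servo_tool(
  motion=[
    [0,-0.15,0,0,0,0,0],
    [0,-0.1,0,0,0,0,0],
    [0,0,0,0,0,0,0],
  ],
)

```text
time_s: 20.53
ee_pos: [0.6084, 0.1981, 0.2333]
orientation: [2.394, 2.016, 0.021]
wrist_force: [17.4, -2.1, -11.0]
gripper_width: -0.0002
grip_force: 8.5
```

It is against a firm stop. I back off, rise and verify.

servo_tool(
  motion=[
    [0,0.5,0,0,0,0,0],
    [0,1,0,0,0,0,0],
    [0,1,0,0,0,0,0],
    [0,0,-2,0,0,0,0],
    [0,0,-3,0,0,0,0],
    [0,0,-3,0,0,0,0],
    [0,0,-3,0,0,0,0],
    [-3,-2.5,0,0,0,0,0],
    [-3,-2.5,0,0,0,0,0],
    [-3,-2.5,0,0,0,0,0],
    [-3,-2.5,0,0,0,0,0],
    [-3,-2.5,0,0,0,0,0],
    [-3,-2,0,0,0,0,0],
    [-3,-1,0,0,0,0,0],
    [-3,0,0,0,0,0,0],
    [-3,0,0,0,0,0,0],
    [0,0,0,0,0,0,0],
    [0,0,0,0,0,0,0],
  ],
)

```text
time_s: 22.03
ee_pos: [0.4311, -0.0459, 0.3433]
orientation: [2.407, 2.019, 0.001]
wrist_force: [0.4, -0.0, -0.8]
gripper_width: -0.0003
grip_force: 0.0
```

Run:
```python
from h import *
print(robot.observe()["ee_pos"],robot.observe()["wrist_force"])
s=robot.camera("scene");t=robot.camera("top")
def dr(k,c):
    _,x,y=OFF[k];im=cv2.resize(c[y:y+75,x:x+100],(400,300),interpolation=cv2.INTER_CUBIC)
    for a,cl in((0,(0,0,255)),(.15,(0,255,255))):
      for rr,z in((.045,.083),(.062,.048)):
        K=R.from_euler("z",b[3]).apply([rr*np.sin(a),.115-rr*np.cos(a),z])+[.5799,.1316,0]
        q=(proj(OFF[k][0],K)[0]-[x,y]+.5)*4-.5;cv2.circle(im,tuple(int(v) for v in q.round()),2,cl,-1)
    return im
cv2.imwrite("pics/end.png",np.hstack([dr("bt",t),dr("bs",s)]))
```

```text
[ 0.43108631 -0.04591098  0.34329812] [ 0.37464293 -0.03670155 -0.81719878]
```

View pics/end.png

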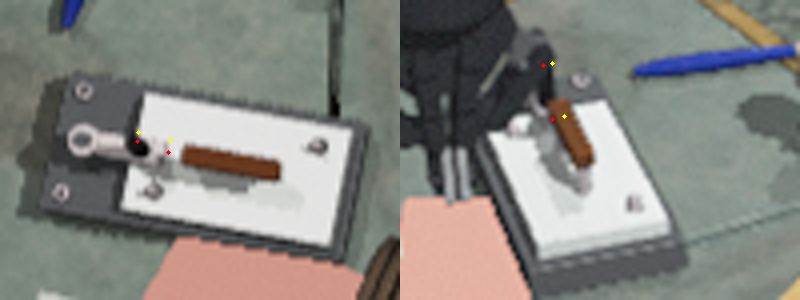

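The latch arm lies along the base's -y over the plate's end. The knob, at (140,147) in the left half, is on the home mark, so I hand in.

```bash
python3 -c "
from cell import robot
print(robot.job_done())"
```

```text
the job is handed in; nothing more can be done
None
```

The mould plate is seated flush over both pins and released, the latch is swung home against its stop, and the job was handed in at about 22 s without touching the bystanders; no verdict was returned.

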